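# Thread the second layer of a chisel rack onto the glue-up jig

## Robot

A 6-joint arm with a two-finger parallel gripper is mounted at the origin on a cart in front of the work surface, level with it; the furniture and walls round the work are solid. World frame = base frame: x ahead of the robot, y to its left, z up, the work surface at z = 0. Lengths are in mm, angles in rad, forces in N, time in s.
With the tool pointing down it reaches from about 400 to 925 mm from the base axis. Payload 12.5 kg.
Tool frame: the origin (TCP) lies at the centre of the arm's flange, where the gripper is bolted on; the fingertips stand 190 mm ahead of it and the grasp point (between the pads) lies 171 mm ahead of it; z points along the fingers, y is the line along which they close (so a half turn about z gives the same grasp; the last joint's range is limited). The gripper opens to 95 mm and grips with 3 to 60 N. Pads are 20 mm wide; open, the fingers measure 119 mm over their backs; the gripper's body (75 mm by 180 mm) begins 59 mm behind the grasp point.
Start: joints at [1.184, 0.491, 1.559, -0, 1.092, -0.106], TCP at [173.179, 600.528, 404.761] pointing down, gripper open.
Joint ranges: [-3.1, 3.1], [-0.84, 2.19], [0.05, 2.79], [-1.13, 4.28], [0.06, 2.93], [-2.69, 2.69]. Speed limits (rad/s): [2.22, 2.22, 2.79, 3.14, 3.14, 3.14].

## Interface

Orientations are given as [roll, pitch, yaw] about the fixed x, y, z axes, in that order (R = Rz(yaw) Ry(pitch) Rx(roll)).
In Python, from cell import env, read_camera, search_frame, cut_out gives the robot as it stands. The module is installed in compiled form; this text tells all that it offers.
- The arm moves only by the tool move_arm, never from a script. Its argument "commands" is a list of rows, each a list of 3 entries, a list of its own where there are three numbers: the shift along the world's x, y, z normalised to -1 to 1, where 1 is 0.03 m, then the turn about the world's z normalised to -1 to 1, where 1 is 0.08 rad, then the opening, from -1 (shut) to 1 (fully open), so that 0 is half open. A call has 1 to 20 rows; each row shifts and turns the commanded pose from where the row before left it; what a row does not reach is not made up. A row lasts 1/12 s, in which the tool goes at most 41.7 mm and 7.16 degrees, less where a joint would pass 70% of its speed; a pose out of reach is approached as far as the arm can. A call with a number of a shift or a turn outside -1 to 1 is refused whole. A call with a gripper value outside its range is refused whole. The fingers move at their own pace and stop on an object; the grip force is fixed at half the most. Time passes only in rows, so rows that do not move let the fingers close. It gives the time, the measured TCP pose, the force, the opening and the grip force at its end, in the units of the state.
- env.state(): the state, without advancing time (a new reading comes with each control period).
- read_camera(name): name is "scene" or "top"; returns a dict with "image" (400x640x3 uint8, red, green, blue), "fx", "fy", "cx", "cy" (pixels), "rvec" (rotation vector, rad) and "tvec" (3), from world to camera coordinates, as OpenCV has them. Camera axes: x right, y down, z forward; pixel columns grow to the right and rows downward; lengths in mm; the calibration is good to about 2 mm. A picture is of the moment at which its call begins. There is no depth.
- env.job_done(): hands the job in; it is judged then, once.
Trained networks look in a picture, given as the dict that the camera call returned (one of the last four; its "shot" number tells which), for a name from the list of things; names that differ only in an ending like _2 or _b are one class to them, and where a whole thing is asked for, a point or a joint stands for the part that bears it (a point fixed in the world has none). Each returns a list of dicts, best first, with "confidence" (0 to 1); they miss things now and then, are a little off and sometimes report something else, mostly with a low value. They report only what shows in the picture. A call takes as long as a camera call.
- search_frame(thing, picture): "at" ([column, row] in pixels, amid what is visible of it).
- cut_out(thing, picture): "region" (400x640 bool, what is visible of it) and "at" ([column, row] in pixels, amid what is visible of it).
The state is a dict: "t": time; "joints": joint angles; "qvel": joint speeds; "tau": joint torques, N m; "eef_pos": TCP position; "tcp_rot": TCP orientation; "ft_force": force on the tool from outside, world axes, zero at the start; "moment": the same for the moment, N m; "opening": opening from 0.0 (shut) to 1.0 (fully open); "grip_force": force on a finger pad.
Only numpy, scipy, OpenCV 4.12 (cv2) and the standard library are available. Lean on these libraries where they do the work, as an engineer would, in place of code of your own. Each camera call takes 0.05 s, during which the arm holds its last target. There are 200 camera calls.

## Task

A chisel rack is being built up from drilled wooden strips on a small jig with two upright steel pins; its first strip is already on. Take the loose strip whose two holes are as far apart as the pins, lower it over both pins until it lies flat on the first strip, and let go. Leave the other loose strip, with its holes closer together, where it lies.

Things in the scene. Friction and masses are not known exactly. Their poses are not given: they have to be found in the camera images.
- strip_wide: The loose strip to use, about 80 g, flat on the bench: pale wood 130 x 46 x 18 mm, a darker 8 mm piece at each end, two 28 mm through holes 80 mm apart (x = -40 and +40 mm, on the centre line). Origin: centre of its underside; x along its length, y across its width, z up. Same either way round. Solid for 52 mm between the holes: grip it there across the 46 mm width.
- strip_close: The other loose strip, not to be used: same outline, 130 x 46 x 18 mm, but its two 28 mm holes are only 40 mm apart. Flat on the bench. Origin: centre of its underside; x along its length, y across its width, z up. Which of the two loose strips lies where varies.
- jig: Fixed jig: dark base 160 x 64 x 18 mm; a strip like strip_wide is fixed flat and centred on it, its top 36 mm above the bench. Two steel pins, 10 mm thick, at x = -40 and +40 mm, y = 0, end 40 mm above that top, the last 12 mm tapered to a 4 mm tip. Origin: centre of the base's underside, at bench height; x along its length (line of pins), z up. A seated strip's origin is 36 mm above.

How it is judged:
By the outcome, as a careful person would: the job done as asked, in the order asked, and still so for the second after the job is handed in, with the robot touching nothing.
It also fails if it takes over 40 s, if anything falls off the work surface, if the arm or the gripper's body presses on something with over 40 N, if the wrist force passes 120 N, or if a joint passes its speed limit or range.

## Working session

There is one attempt and no reset: what is moved stays moved. The work goes in short steps, Python scripts to look and compute and a tool call to move; the robot and the scene stay as the last step left them, time stands still between calls to the robot, and variables do not carry over. Pictures are saved under pics/ and viewed, at most 10 in all, crops included, and the job is handed in when it is done.

Besides the shell and the picture viewer there is one more tool, called by a JSON object that holds its "fn" and its "kwargs", one argument or row to a line. move_arm: Moves the arm, as the interface text tells. Its arguments: {"type":"object","properties":{"commands":{"type":"array","items":{"type":"array"}}},"required":["commands"]}

```bash
mkdir -p pics; cat > h.py <<'E'
import numpy as np,cv2
from cell import env,read_camera,search_frame,cut_out
def ray(p,uv,z):
    R=cv2.Rodrigues(np.array(p["rvec"],float))[0];t=np.array(p["tvec"],float).ravel()
    c=-R.T@t;d=R.T@np.array([(uv[0]-p["cx"])/p["fx"],(uv[1]-p["cy"])/p["fy"],1.])
    return c+d*(z-c[2])/d[2]
def proj(p,X):
    K=np.array([[p["fx"],0,p["cx"]],[0,p["fy"],p["cy"]],[0,0,1.]])
    return cv2.projectPoints(np.array(X,float).reshape(-1,1,3),np.array(p["rvec"],float),np.array(p["tvec"],float),K,None)[0].reshape(-1,2)
def save(p,n,crop=None,s=1):
    im=p["image"][:,:,::-1]
    if crop: a,b,c,d=crop; im=im[b:d,a:c]
    cv2.imwrite("pics/"+n,cv2.resize(im,None,fx=s,fy=s,interpolation=cv2.INTER_CUBIC))
E
python3 - <<'E'
from h import *
for c in("top","scene"):
    p=read_camera(c);save(p,c+"0.png")
    R=cv2.Rodrigues(np.array(p["rvec"],float))[0];print(c,-R.T@np.array(p["tvec"]).ravel(),p["fx"])
    for n in("strip_wide","strip_close","jig"):
        for r in cut_out(n,p)[:3]:
            m=r["region"].astype(np.uint8);z=18 if n!="jig" else 36
            pts=cv2.findNonZero(m)[:,0]
            w=np.array([ray(p,q,z)[:2] for q in pts],np.float32)
            print(n,round(r["confidence"],2),np.round(r["at"]),len(pts),cv2.minAreaRect(w))
print(env.state())
E
```

```text
top [535.20692819 276.02994086 886.91294594] 435.2885973149874
strip_wide 0.96 [412. 162.] 1355 ((695.3665771484375, 125.39007568359375), (131.0279998779297, 48.43122482299805), 0.030254703015089035)
strip_close 0.92 [334. 184.] 1239 ((649.37109375, 277.37451171875), (47.903446197509766, 131.2256622314453), 85.05806732177734)
jig 0.61 [298. 255.] 2462 ((504.6229248046875, 346.7042236328125), (155.27828979492188, 63.365577697753906), 71.2066421508789)
scene [ 62.50996165 -96.3531876  596.31448444] 445.3048349857717
strip_wide 0.96 [409. 199.] 1229 ((688.2046508789062, 119.96559143066406), (144.1962432861328, 52.96119689941406), 0.5411998629570007)
strip_close 0.78 [327. 181.] 963 ((642.2799682617188, 272.83819580078125), (58.38383483886719, 143.98736572265625), 84.14948272705078)
jig 0.73 [259. 211.] 2348 ((488.36029052734375, 339.06964111328125), (189.30538940429688, 70.90752410888672), 69.45332336425781)
{'t': 0.4, 'joints': array([ 1.18438587e+00,  4.91017286e-01,  1.55899556e+00, -5.32049544e-05,
        1.09172155e+00, -1.05565344e-01]), 'qvel': array([ 1.51765078e-03, -2.79847519e-03, -2.53703330e-03, -2.21949805e-03,
        7.34802505e-05,  4.52411672e-04]), 'tau': array([-1.45478352e-03, -6.11921954e+01, -2.58174974e+01,  6.91757072e-02,
        4.52500780e-02, -3.54182339e-05]), 'eef_pos': array([173.18812913, 600.51780276, 404.6550947 ]), 'tcp_rot': array([-3.14144672e+00,  3.20135052e-05,  2.86077207e+00]), 'ft_force': array([-0.17206396, -0.41651084,  0.10682521]), 'moment': array([ 0.02241371,  0.03256924, -0.0345886 ]), 'grip_force': 0.0, 'opening': 1.0024653502814118}
```

View pics/top0.png

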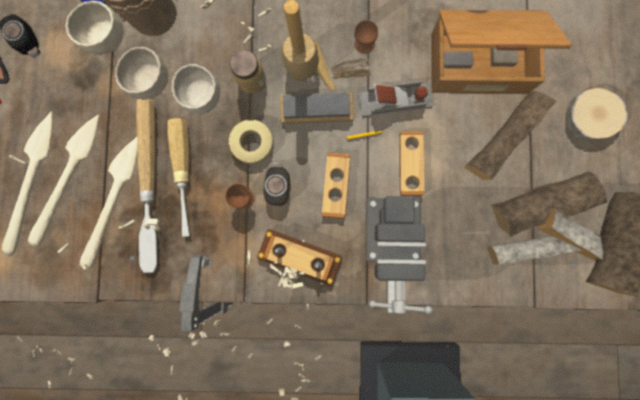

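View pics/scene0.png

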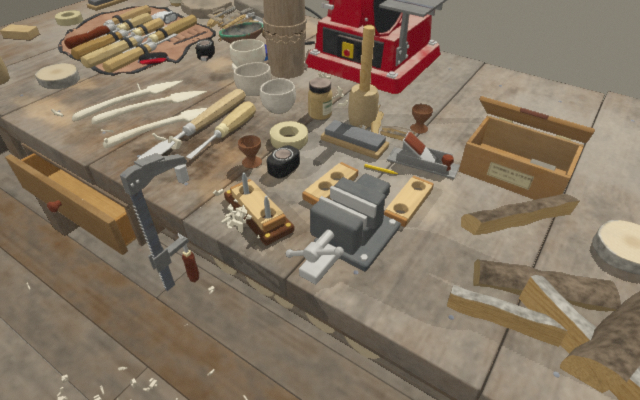

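The top view shows the wide-hole strip at (412,163), with holes at rows 142 and 185, about 80 mm apart. The close-hole strip is at (335,184), the jig is at (299,257), and the vise is just below the wide strip. The scene view agrees. Next I'll fit poses and check them with an overlay.

```bash
cat >> h.py <<'E'
from scipy.optimize import minimize
def T(q,X):
    c,s=np.cos(q[2]),np.sin(q[2]);X=np.array(X,float)
    return np.c_[q[0]+c*X[:,0]-s*X[:,1],q[1]+s*X[:,0]+c*X[:,1],X[:,2]]
def box(l,w,z0,z1): return [(a*l/2,b*w/2,z) for a in(-1,1) for b in(-1,1) for z in(z0,z1)]
PIN=[[(sx*40+5*np.cos(a),5*np.sin(a),z) for a in np.arange(0,6.28,.8) for z in(36,64)]+[(sx*40+2*np.cos(a),2*np.sin(a),76) for a in np.arange(0,6.28,.8)] for sx in(-1,1)]
JIG=[box(160,64,0,18),box(130,46,18,36)]+PIN
def render(p,q,parts,S=8):
    m=np.zeros((400,640),np.uint8)
    for P in parts:
        h=cv2.convexHull(np.float32(proj(p,T(q,P))))
        cv2.fillConvexPoly(m,np.int32(np.round(h*256)),255,cv2.LINE_AA,8)
    return m/255.
def fit(p,reg,parts,q0):
    r=cv2.GaussianBlur(reg.astype(float),(0,0),1.5)
    f=lambda q:np.sum((cv2.GaussianBlur(render(p,q,parts),(0,0),1.5)-r)**2)
    o=minimize(f,q0,method="Nelder-Mead",options=dict(initial_simplex=[q0,np.add(q0,[6,0,0]),np.add(q0,[0,6,0]),np.add(q0,[0,0,.08])]))
    return o.x,o.fun
def circ(cx,z,r): return [(cx+r*np.cos(a),r*np.sin(a),z) for a in np.linspace(0,6.28,25)]
def draw(im,p,q,X,s,o,col):
    cv2.polylines(im,[np.int32((proj(p,T(q,X))+.5-o)*s)],True,col,1)
E
python3 - <<'E'
from h import *
for cam in("top","scene"):
    p=read_camera(cam)
    w=cut_out("strip_wide",p)[0]["region"];j=cut_out("jig",p)[0]["region"]
    qw,e=fit(p,w,[box(130,46,0,18)],[694,125,0.]);qj,e2=fit(p,j,JIG,[500,346,1.19])
    print(cam,np.round(qw,3),e,np.round(qj,3),e2)
    if cam=="top":
        o=np.array([250,125]);s=4
        im=cv2.resize(p["image"][125:275,250:440,::-1],None,fx=s,fy=s,interpolation=cv2.INTER_CUBIC)
        for c in(-40,40):
            draw(im,p,qw,circ(c,18,14),s,o,(255,0,0));draw(im,p,qj,circ(c,36,14),s,o,(255,0,0));draw(im,p,qj,circ(c,76,2),s,o,(0,255,0))
        cv2.imwrite("pics/fit.png",im)
E
```

```text
top [6.96132e+02 1.24229e+02 1.40000e-02] 163.48075741726706 [503.803 347.695   1.229] 52.096227767865464
scene [6.98892e+02 1.23431e+02 2.30000e-02] 62.38308479893928 [505.943 349.413   1.217] 99.72964806793063
```

View pics/fit.png

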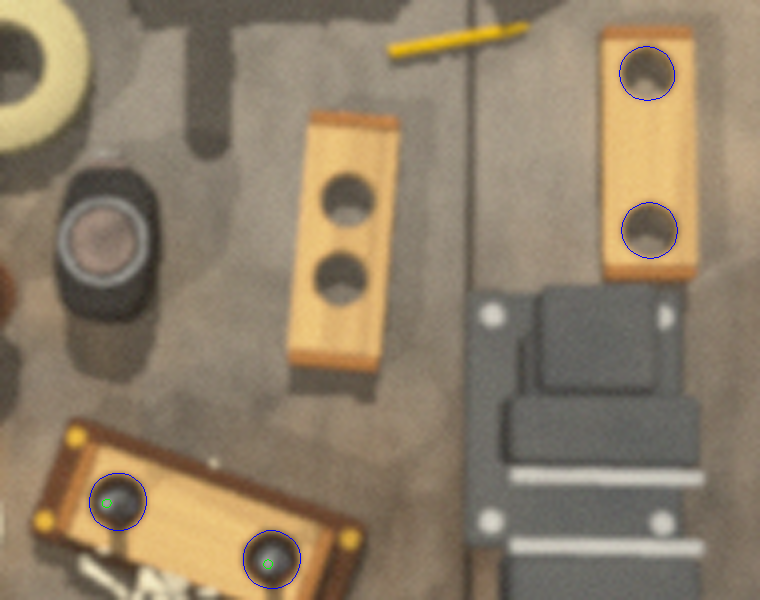

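The overlay fits: the blue circles sit on the wide strip's holes (647,73) and (649,230) and on the jig's holes, and the pin tips match. I'm taking the strip at (697,124, yaw 0.018) and the jig at (505,348.5, yaw 1.223). Now the transit.

{"fn": "move_arm", "kwargs": {
  "commands": [
    [[0.5, -0.45, 0], 0.2, 1],
    [[0.97, -0.88, 0], 0.2, 1],
    [[0.97, -0.88, 0], 0.2, 1],
    [[0.97, -0.88, 0], 0.2, 1],
    [[0.97, -0.88, 0], 0.2, 1],
    [[0.97, -0.88, 0], 0.2, 1],
    [[0.97, -0.88, 0], 0.2, 1],
    [[0.97, -0.88, 0], 0.2, 1],
    [[0.97, -0.88, 0], 0.2, 1],
    [[0.97, -0.88, 0], 0.2, 1],
    [[0.97, -0.88, 0], 0.2, 1],
    [[0.97, -0.88, 0], 0.2, 1],
    [[0.97, -0.88, 0], 0.2, 1],
    [[0.97, -0.88, 0], 0.2, 1],
    [[0.97, -0.88, 0], 0.2, 1],
    [[0.97, -0.88, 0], 0.2, 1],
    [[0.97, -0.88, 0], 0.2, 1],
    [[0.97, -0.88, 0], 0.2, 1],
    [[0.5, -0.45, 0], 0.14, 1],
    [[0, 0, 0], 0, 1]
  ]
}}

```text
t: 2.37
eef_pos: [700.3, 121.3, 403.8]
tcp_rot: [-3.141, 0.0, -3.126]
ft_force: [0.9, 0.8, -0.5]
opening: 0.997
grip_force: 0.0
```

{"fn": "move_arm", "kwargs": {
  "commands": [
    [[-0.1, 0.08, -0.5], 0, 1],
    [[0, 0, -1], 0, 1],
    [[0, 0, -1], 0, 1],
    [[0, 0, -1], 0, 1],
    [[0, 0, -1], 0, 1],
    [[0, 0, -1], 0, 1],
    [[0, 0, -0.8], 0, 1],
    [[0, 0, -0.4], 0, 1],
    [[0, 0, -0.2], 0, 1],
    [[0, 0, 0], 0, 1],
    [[0, 0, 0], 0, 1]
  ]
}}

```text
t: 3.28
eef_pos: [695.1, 127.4, 199.0]
tcp_rot: [3.141, 0.001, -3.123]
ft_force: [-0.2, -0.6, 0.4]
opening: 0.998
grip_force: 0.0
```

```bash
python3 - <<'E'
from h import *
s=env.state();print(s["t"],s["eef_pos"],s["ft_force"])
p=read_camera("scene");save(p,"pre.png",(300,100,500,250),4)
E
```

```text
3.2833 [695.10161768 127.38610893 198.9705389 ] [-0.15046363 -0.6281297   0.36969008]
```

View pics/pre.png

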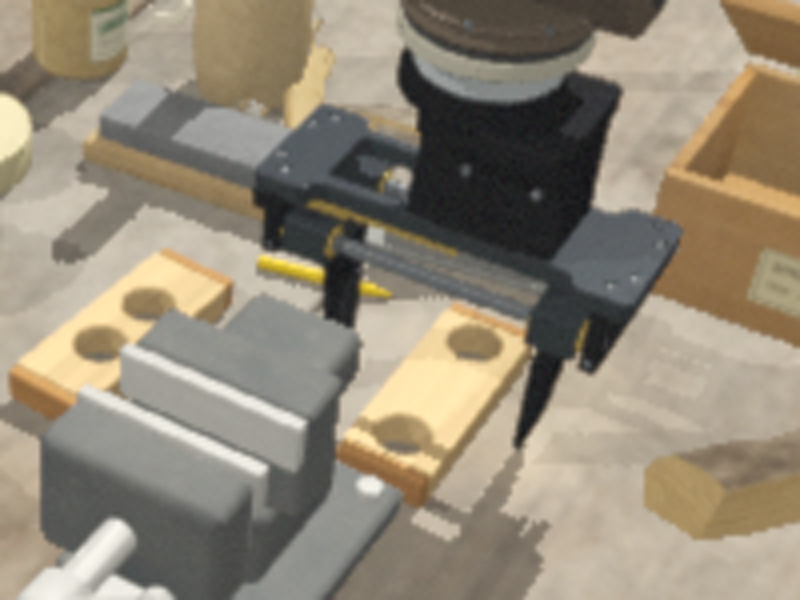

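The fingers straddle the wide strip between its holes, left finger at (340,270) and right tip at (520,445), clear of the vise. I'll lower slightly and close.

{"fn": "move_arm", "kwargs": {
  "commands": [
    [[0.06, -0.1, -0.17], 0, 1],
    [[0, 0, 0], 0, 1],
    [[0, 0, 0], 0, -1],
    [[0, 0, 0], 0, -1],
    [[0, 0, 0], 0, -1],
    [[0, 0, 0], 0, -1],
    [[0, 0, 0], 0, -1],
    [[0, 0, 0], 0, -1],
    [[0, 0, 0], 0, -1],
    [[0, 0, 0], 0, -1],
    [[0, 0, 0], 0, -1],
    [[0, 0, 0], 0, -1]
  ]
}}

```text
t: 4.33
eef_pos: [696.7, 124.1, 192.7]
tcp_rot: [3.142, -0.0, -3.123]
ft_force: [-0.5, -1.0, 0.4]
opening: 0.48
grip_force: 30.0
```

{"fn": "move_arm", "kwargs": {
  "commands": [
    [[0, 0, 0.4], 0, -1],
    [[0, 0, 0.8], 0, -1],
    [[0, 0, 0.9], 0, -1],
    [[0, 0, 0.9], 0, -1],
    [[0, 0, 0.8], 0, -1],
    [[0, 0, 0.4], 0, -1],
    [[0, 0, 0], 0, -1],
    [[0, 0, 0], 0, -1]
  ]
}}

```text
t: 5.0
eef_pos: [696.4, 124.1, 318.6]
tcp_rot: [3.142, 0.0, -3.123]
ft_force: [-0.5, 0.9, -2.3]
opening: 0.481
grip_force: 30.0
```

{"fn": "move_arm", "kwargs": {
  "commands": [
    [[-0.2, 0.24, 0], 0.5, -1],
    [[-0.4, 0.47, 0], 0.94, -1],
    [[-0.4, 0.47, 0], 0.94, -1],
    [[-0.4, 0.47, 0], 0.94, -1],
    [[-0.4, 0.47, 0], 0.94, -1],
    [[-0.4, 0.47, 0], 0.94, -1],
    [[-0.4, 0.47, 0], 0.94, -1],
    [[-0.4, 0.47, 0], 0.94, -1],
    [[-0.4, 0.47, 0], 0.94, -1],
    [[-0.4, 0.47, 0], 0.94, -1],
    [[-0.4, 0.47, 0], 0.94, -1],
    [[-0.4, 0.47, 0], 0.94, -1],
    [[-0.4, 0.47, 0], 0.94, -1],
    [[-0.4, 0.47, 0], 0.94, -1],
    [[-0.4, 0.47, 0], 0.94, -1],
    [[-0.4, 0.47, 0], 0.94, -1],
    [[-0.2, 0.22, 0], 0.46, -1],
    [[0, 0, 0], 0, -1],
    [[0, 0, 0], 0, -1],
    [[0, 0, 0], 0, -1]
  ]
}}

```text
t: 6.67
eef_pos: [505.2, 348.8, 318.1]
tcp_rot: [3.141, -0.001, -1.921]
ft_force: [-0.6, -0.8, -0.5]
opening: 0.482
grip_force: 30.0
```

```bash
python3 - <<'E'
from h import *
s=env.state();print(s["eef_pos"],s["tcp_rot"],s["opening"],s["joints"])
q=[s["eef_pos"][0],s["eef_pos"][1],s["tcp_rot"][2]%(2*np.pi)-np.pi]
zb=s["eef_pos"][2]-192.7
p=read_camera("scene");o=np.array([170,80]);k=4
im=cv2.resize(p["image"][80:230,170:370,::-1],None,fx=k,fy=k,interpolation=cv2.INTER_CUBIC)
for c in(-40,40):draw(im,p,q,circ(c,zb+18,14),k,o,(255,0,0))
draw(im,p,q,[(a*65,b*23,zb+18) for a,b in((-1,-1),(-1,1),(1,1),(1,-1))],k,o,(0,0,255))
for c in(-40,40):draw(im,p,[505,348.5,1.223],circ(c,64,5),k,o,(0,255,0))
cv2.imwrite("pics/held.png",im)
E
```

```text
[505.20470335 348.84174637 318.10177283] [ 3.14115456e+00 -6.27247319e-04 -1.92061802e+00] 0.48233694784758263 [ 4.96783849e-01  5.70293186e-01  1.67647530e+00 -1.11993173e-04
  8.95584256e-01 -2.29491694e+00]
```

View pics/held.png

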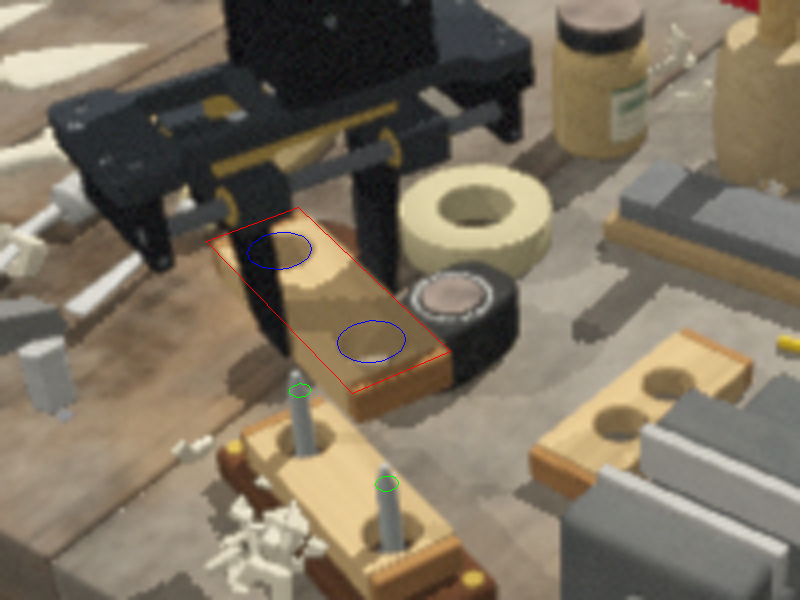

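The predicted outline (red) and holes (blue) match the held strip, and the fitted pins (green) match the real ones at (300,385) and (387,480). I'll lower it in one go, slowing near the end.

{"fn": "move_arm", "kwargs": {
  "commands": [
    [[0, 0, -0.4], 0, -1],
    [[0, 0, -0.5], 0, -1],
    [[0, 0, -0.4], 0, -1],
    [[0, 0, -0.3], 0, -1],
    [[0, 0, -0.3], 0, -1],
    [[0, 0, -0.3], 0, -1],
    [[0, 0, -0.3], 0, -1],
    [[0, 0, -0.2], 0, -1],
    [[0, 0, -0.1], 0, -1],
    [[0, 0, 0], 0, -1],
    [[0, 0, 0], 0, -1]
  ]
}}

```text
t: 7.63
eef_pos: [504.8, 349.5, 234.8]
tcp_rot: [-3.142, 0.0, -1.918]
ft_force: [-1.0, -0.1, -0.3]
opening: 0.48
grip_force: 30.0
```

{"fn": "move_arm", "kwargs": {
  "commands": [
    [[0, 0, -0.1], 0, -1],
    [[0, 0, -0.07], 0, -1],
    [[0, 0, -0.04], 0, -1],
    [[0, 0, 0], 0, -1],
    [[0, 0, 0], 0, -1]
  ]
}}

```text
t: 8.05
eef_pos: [504.7, 349.4, 228.6]
tcp_rot: [-3.142, 0.0, -1.918]
ft_force: [-1.0, -0.2, 1.5]
opening: 0.481
grip_force: 30.0
```

{"fn": "move_arm", "kwargs": {
  "commands": [
    [[0, 0, 0], 0, 0.6],
    [[0, 0, 0], 0, 0.6],
    [[0, 0, 0], 0, 0.6],
    [[0, 0, 0], 0, 0.6],
    [[0, 0, 0], 0, 0.6],
    [[0, 0, 0], 0, 0.6],
    [[0, 0, 0.2], 0, 0.6],
    [[0, 0, 0.5], 0, 0.6],
    [[0, 0, 0.8], 0, 0.6],
    [[0, 0, 0.9], 0, 0.6],
    [[0, 0, 0.9], 0, 0.6],
    [[0, 0, 0.9], 0, 0.6],
    [[0, 0, 0.5], 0, 0.6],
    [[0, 0, 0], 0, 0.6],
    [[0, 0, 0], 0, 0.6]
  ]
}}

```text
t: 9.3
eef_pos: [504.5, 349.3, 370.1]
tcp_rot: [-3.141, 0.001, -1.918]
ft_force: [-0.9, -0.1, -0.6]
opening: 0.804
grip_force: 0.0
```

```bash
python3 - <<'E'
from h import *
p=read_camera("scene");save(p,"end.png",(170,100,470,300),2.6)
E
```

```text
(no output)
```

View pics/end.png

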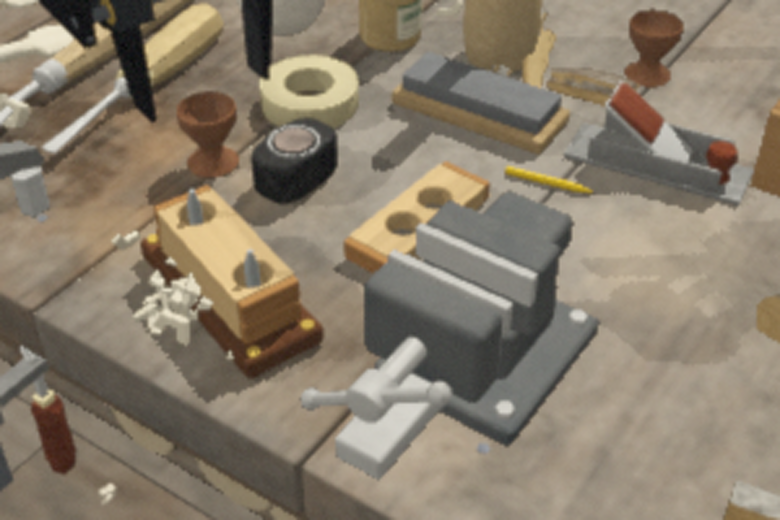

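The strip lies flat on the first one, with both pins through its holes at (195,205) and (250,268). The close-hole strip hasn't moved, and the gripper is clear.

```bash
python3 -c "
from cell import env
print(env.job_done())"
```

```text
the job is handed in; nothing more can be done
None
```

The wide-hole strip is seated flat over both pins and released, the close-hole strip was left where it lay, and the job was handed in at about 9 s of the 40 s allowed; the hand-in call returned no verdict.

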